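Slide the bangle pad under the low glass bridge and lock it in

TASK

Using only the fingertips, push the flat display pad with the gold bangle lying on it along the counter and under the low glass bridge of the display bay until it sits fully home against the back stop; then push the red lock plunger right down, and finish clear of everything. Never lift, carry or tip the pad, do not touch the bangle on it (it must ride along in its place), leave the lock up until the pad is home, and leave the other things on the counter where they are.

Things in the scene. Friction and masses are not known exactly. Their poses are not given: they have to be found in the camera images.
- pad: Loose flat display pad: black slab with blue cloth top, 130 mm long (its x) x 120 mm wide (y) x 12 mm thick, 0.25 to 0.47 kg; a grey boss 48 mm across, 5 mm high, in its middle holds the gold bangle (pad and bangle together 18 mm high). Origin: centre of its underside; z up, +x towards the edge that enters the bay first. Push it by its 12 mm high edges.
- bangle: Gold bangle lying flat on the pad round its boss: 66 mm outside, 58 mm inside, 6 mm high, 30 g, loose with about 5 mm of play. Origin at the centre of its underside, 12 mm above the counter.
- bay: Display bay, fixed: low glass bridge on two white cheeks, blue stop at the back. Origin: mid-bay on the counter, which is its floor; z up, +x points into it (push direction). Cheeks' inner faces at y = +-68 mm; each 18 mm thick, 23 mm high, x = -115 to +75 mm. 16 mm high flared guides widen the mouth from there to x = -153 mm, y = +-93 mm inside (+-103 outside).
- stop (a point): Middle of the foot of the bay's back stop face, on the counter, at x = +60 mm in the bay's frame; the pad's leading edge meets it when fully home, its centre then at x = -5 mm and its rear edge at x = -70 mm, 25 mm short of the glass.
- glass_edge (a point): Middle of the front lower edge of the glass bridge (white edge strip), at x = -45 mm, 23 mm above the counter. The glass is 6 mm thick (top at 29 mm), 172 mm wide, and runs from here back to x = +75 mm.
- lock (a joint): Plunger lock on the bay's right-hand (-y) cheek, m: 0 = up, 0.014 = right down. No spring: goes straight down against about 4 N of friction, stays where left; starts within 3 mm of up. Its brass tongue juts over the channel at x = -97 to -79, inward to y = -54 mm (bay's frame), underside 19 mm above the counter when up, 5 mm when down: it drops behind a pad that is home.
- lock_top (a point): Middle of the top of the lock's round red push head, 20 mm across; in the bay's frame at x = -88, y = -81 mm, and 48 mm above the counter when up, 34 mm when down. Nothing else of the bay stands higher.
- calculator: Bystander: the black desk calculator, 150 x 105 x 26 mm, loose; origin at the centre of its underside.
- spare_bangle: Bystander: another gold bangle lying flat on the bare counter, 68 mm across, 8 mm high, not on the pad; origin at the centre of its underside.
- ring_box: Bystander: a small closed red ring box, 55 x 55 x 38 mm, loose; origin at the centre of its underside.
- tape: Bystander: the black tape dispenser with an amber roll, 150 x 60 mm, 76 mm high; origin at the centre of its underside.
- card_box: Bystander: a small open blue box, 100 x 75 x 35 mm; origin at the centre of its underside.
- pen: Bystander: a blue pen, 130 mm long, 10 mm thick, lying on the notepad; origin at the middle of its underside.

How it is judged:
On the way, in this order (a step that is already met when the one before it is completed fails the run):
1. the pad is fully home under the bridge, with the lock still up (x of pad in the frame of bay above -0.012 m and y of pad in the frame of bay between -0.012 and 0.012 m and angle between the x axis of pad and the x axis of bay, either way round below 0.13 rad and height (world z) of pad below 0.005 m and value of joint lock below 0.006 m), for 0.2 s.
2. the lock is pushed right down with the pad still home (x of pad in the frame of bay above -0.012 m and y of pad in the frame of bay between -0.012 and 0.012 m and angle between the x axis of pad and the x axis of bay, either way round below 0.13 rad and height (world z) of pad below 0.005 m and value of joint lock above 0.0115 m), for 0.2 s.
At the end, for the whole second after the job is handed in: The pad lies flat in the bay within 7 mm of the back stop, within 12 mm of the middle and 0.13 rad of straight, at rest; the lock is down by at least 11.5 of its 14 mm; the bangle lies flat on the pad round its boss (all of step 2 and linear speed of pad below 0.01 m/s and horizontal distance between bangle and pad below 0.012 m and z of bangle in the frame of pad below 0.015 m and angle between bangle's own z axis and vertical below 0.1 rad); the robot touches nothing.
It fails at once if the pad is lifted (its underside's centre more than 6 mm above the counter) or tipped by more than 0.1 rad (height (world z) of pad above 0.006 m or angle between pad's own z axis and vertical above 0.1 rad).
It fails at once if the bangle on the pad leaves its boss or tips (horizontal distance between bangle and pad above 0.015 m or angle between bangle's own z axis and vertical above 0.25 rad or z of bangle in the frame of pad above 0.018 m).
It fails at once if the robot touches the bangle on the pad (contact force between any of the arm, the fingers and bangle above 0.3 N).
It fails at once if the lock is pushed down before the pad is home (value of joint lock above 0.006 m and not (x of pad in the frame of bay above -0.012 m and y of pad in the frame of bay between -0.012 and 0.012 m and angle between the x axis of pad and the x axis of bay, either way round below 0.13 rad and height (world z) of pad below 0.005 m)).
It fails at once if one of the other things on the counter is moved by more than 20 mm (distance of any of calculator, spare_bangle, ring_box, tape, card_box, pen from where it was at the start of the episode above 0.02 m).
It also fails if it takes over 67 s, if anything falls off the work surface, if the arm or the gripper's body presses on something with over 40 N, if the wrist force passes 120 N, or if a joint passes its speed limit or range.

ROBOT

A 6-joint arm with a two-finger parallel gripper is mounted at the origin on the work surface. World frame = base frame: x ahead of the robot, y to its left, z up, the work surface at z = 0. Lengths are in m, angles in rad, forces in N, time in s.
With the tool pointing down it reaches from about 0.35 to 0.775 m from the base axis. Payload 7.3 kg.
Tool frame: the origin (TCP) lies on the centre line of the jaws, within the pads' length; the fingertips stand robot.nose_length ahead of it and the grasp point (between the pads) is the TCP (robot.nose_length is the distance from the TCP to the fingertips, in m); z points along the fingers, y is the direction in which the jaws open and shut (so a half turn about z gives the same grasp; the last joint's range is limited). The gripper opens to 92 mm and grips with 3 to 60 N. Pads are 19 mm wide; open, the fingers measure 130 mm over their backs; the gripper's body (75 mm by 190 mm) begins 47 mm behind the grasp point.
Start: joints at [-1.384, 0.342, 1.524, -0, 1.275, -0.146], TCP at [0.172, -0.496, 0.246] pointing down, gripper open.
Joint ranges: [-2.53, 2.53], [-0.77, 2.02], [0.04, 2.7], [-1, 4.14], [0.28, 2.66], [-3.11, 3.11]. Speed limits (rad/s): [2.57, 2.57, 3.14, 3.14, 3.14, 3.14].

INTERFACE

Orientations are given as [roll, pitch, yaw] about the fixed x, y, z axes, in that order (R = Rz(yaw) Ry(pitch) Rx(roll)).
In Python, from cell import robot, read_camera gives the robot as it stands.
- The arm moves only by the shell command python3 -m crank 'ROWS' [FORCE]. ROWS is JSON, a list of rows, each a list of 7 numbers: the shift along the tool's x, y, z in cm, then the turn, a rotation vector about the tool's x, y, z in degrees, then the opening, from 0 (shut) to 1 (fully open). In form: [[tx, ty, tz, wx, wy, wz, jaw], ...]. A call has 1 to 5 rows; each row is the pose to reach, as a shift and turn from the pose commanded when the call began, along the tool's axes at that moment; what a row does not reach only later rows make up. A row lasts 1/8 s, in which the tool goes at most 62.5 mm and 10.7 degrees, less where a joint would pass 70% of its speed; a pose out of reach is approached as far as the arm can. A call with a gripper value outside its range is refused whole. The fingers move at their own pace and stop on an object; FORCE is the grip in N (left out, the last holds). Time passes only in rows, so rows that repeat a pose let the fingers close. It gives the time, the measured TCP pose, the force and the opening at its end, in the units of the state.
- robot.observe(): the state, without advancing time (a new reading comes with each control period).
- read_camera(name): name is "scene" or "top" or "wrist"; returns a dict with "frame" (420x560x3 uint8, red, green, blue), "intrinsics" (3x3 intrinsics, pixels), "R" (3x3) and "t" (3): a world point X has camera coordinates R X + t. Camera axes: x right, y down, z forward; pixel columns grow to the right and rows downward; lengths in m; the calibration is good to about 2 mm. A picture is of the moment at which its call begins. There is no depth.
- robot.hand_in(): hands the job in, once; it reports no verdict.
The state is a dict: "time": time; "qpos": joint angles; "qvel": joint speeds; "joint_efforts": joint torques, N m; "tool_pos": TCP position; "tool_rot": TCP orientation; "contact_force": force on the tool from outside, world axes, zero at the start; "torque": the same for the moment, N m; "opening": finger opening in m.
Only numpy, scipy, OpenCV 4.12 (cv2) and the standard library are available. Lean on these libraries where they do the work, as an engineer would, in place of code of your own. Each camera call takes 0.05 s, during which the arm holds its last target.

## Working session

There is one attempt and no reset: what is moved stays moved. The work goes in short steps, Python scripts to look and compute and a shell command to move; the robot and the scene stay as the last step left them, time stands still between calls to the robot, and variables do not carry over. Pictures are saved under pics/ and viewed, and the job is handed in when it is done.

```bash
ls; mkdir -p pics
python3 - <<'E'
from cell import robot, read_camera
import cv2
print(robot.observe()); print(robot.nose_length)
for n in("scene","top","wrist"):
    c=read_camera(n); cv2.imwrite(f"pics/{n}0.png",c["frame"][:,:,::-1]); print(n,c["intrinsics"].tolist(),c["R"].round(3).tolist(),c["t"])
E
```

```text
pics
{'time': 0.0, 'qpos': array([-1.38400951e+00,  3.42710295e-01,  1.52500905e+00,  9.02778871e-06,
        1.27539388e+00, -1.45982813e-01]), 'qvel': array([ 3.91266444e-05, -9.09345261e-04, -1.45244482e-03, -6.46785819e-04,
       -1.07888992e-03,  7.55840502e-05]), 'joint_efforts': array([ 5.72531353e-04, -4.31241417e+01, -2.44220048e+01,  7.18861562e-02,
        5.58011059e-02, -1.41264632e-04]), 'tool_pos': array([ 0.17145948, -0.49581722,  0.24505417]), 'tool_rot': array([-3.14008951e+00, -2.29730102e-04,  3.32766825e-01]), 'contact_force': array([-0.64268247, -0.02212891,  0.28380658]), 'torque': array([0.02811328, 0.03354058, 0.0634515 ]), 'opening': 0.09176117553502114}
0.019
scene [[508.6304176284538, 0.0, 282.2182877191491], [0.0, 508.6304176284538, 213.05157572751298], [0.0, 0.0, 1.0]] [[0.18, 0.983, -0.018], [0.752, -0.15, -0.642], [-0.634, 0.102, -0.767]] [-0.10664737 -0.39363663  1.78110395]
top [[461.6149550449705, 0.0, 286.48852778886254], [0.0, 461.6149550449705, 210.80600144621508], [0.0, 0.0, 1.0]] [[0.004, -1.0, 0.019], [-0.99, -0.007, -0.143], [0.144, -0.019, -0.989]] [-0.01742662  0.57163087  1.36138022]
wrist [[334.70366070466685, 0.0, 277.9154473984121], [0.0, 334.70366070466685, 212.43754411215397], [0.0, 0.0, 1.0]] [[0.327, -0.945, -0.001], [-0.898, -0.311, 0.31], [-0.294, -0.1, -0.951]] [-0.52520617 -0.03920518  0.39193268]
```

View pics/scene0.png

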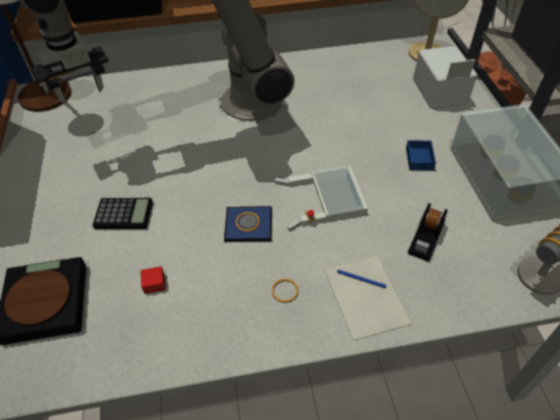

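View pics/top0.png

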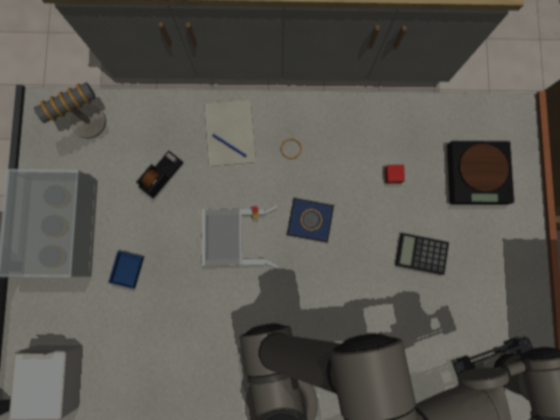

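View pics/wrist0.png

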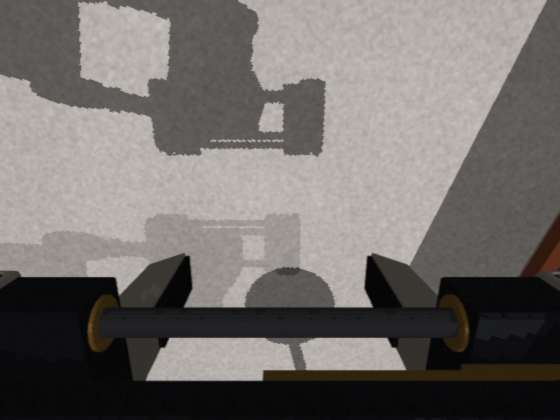

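```bash
cat > h.py <<'E'
import numpy as np, cv2
from cell import robot, read_camera
def ray(c,uv,z):
    K,R,t=np.array(c["intrinsics"]),np.array(c["R"]),np.array(c["t"])
    d=R.T@np.linalg.inv(K)@np.array([uv[0],uv[1],1.]); o=-R.T@t
    return o+d*(z-o[2])/d[2]
def px(c,X):
    K,R,t=np.array(c["intrinsics"]),np.array(c["R"]),np.array(c["t"])
    p=K@(R@np.array(X)+t); return p[:2]/p[2]
def bluepad(c,box):
    f=c["frame"]; h=cv2.cvtColor(f,cv2.COLOR_RGB2HSV)
    x0,y0,x1,y1=box
    m=cv2.inRange(h,(105,90,20),(130,255,255)); k=np.zeros_like(m);k[y0:y1,x0:x1]=m[y0:y1,x0:x1]
    return k
E
python3 - <<'E'
from h import *
for n,b in(("top",(190,185,345,280)),("scene",(215,150,380,250))):
    c=read_camera(n); f=c["frame"][b[1]:b[3],b[0]:b[2]]
    cv2.imwrite(f"pics/{n}1.png",cv2.resize(f,None,fx=4.8,fy=4.8,interpolation=cv2.INTER_CUBIC)[:,:,::-1])
    m=bluepad(c,(285,190,340,250) if n=="top" else (215,195,275,250))
    cs,_=cv2.findContours(m,cv2.RETR_EXTERNAL,cv2.CHAIN_APPROX_NONE)
    q=max(cs,key=cv2.contourArea); W=np.array([ray(c,p[0],.012)[:2] for p in q]).astype(np.float32)
    r=cv2.minAreaRect(W); print(n,r,cv2.boxPoints(r).round(4).tolist())
    h=cv2.cvtColor(c["frame"],cv2.COLOR_RGB2HSV)
    m=cv2.inRange(h,(0,150,90),(8,255,255)); 
    num,l,s,ce=cv2.connectedComponentsWithStats(m)
    for i in range(1,num):
        if s[i,4]>15: print("red",s[i],ce[i],ray(c,ce[i],.046))
E
```

```text
top ((0.5491383671760559, -0.08822619915008545), (0.11828667670488358, 0.10690312832593918), 79.79491424560547) [[0.4860999882221222, -0.13699999451637268], [0.5913000106811523, -0.1559000015258789], [0.6122000217437744, -0.039500001817941666], [0.5070000290870667, -0.020500000566244125]]
red [387 166  17  16 259] [395.21235521 173.37451737] [ 0.68989594 -0.34840297  0.046     ]
red [253 207   4   5  19] [254.57894737 209.10526316] [0.57556273 0.08252794 0.046     ]
scene ((0.5512843132019043, -0.0889071673154831), (0.12229885905981064, 0.11369141936302185), 79.80267333984375) [[0.484499990940094, -0.13899999856948853], [0.5964000225067139, -0.15919999778270721], [0.6180999875068665, -0.03880000114440918], [0.5062000155448914, -0.018699999898672104]]
red [308 211   6   5  25] [310.2  212.92] [0.57810776 0.08108605 0.046     ]
red [141 267  22  21 380] [151.57105263 276.97894737] [ 0.70404544 -0.34974378  0.046     ]
```

View pics/top1.png

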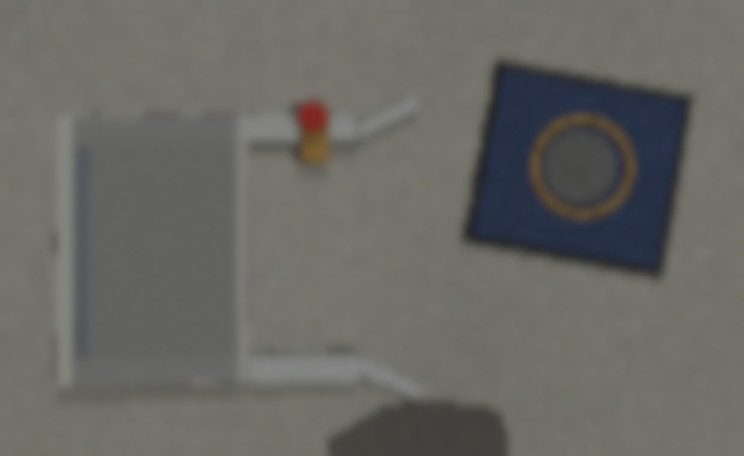

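View pics/scene1.png

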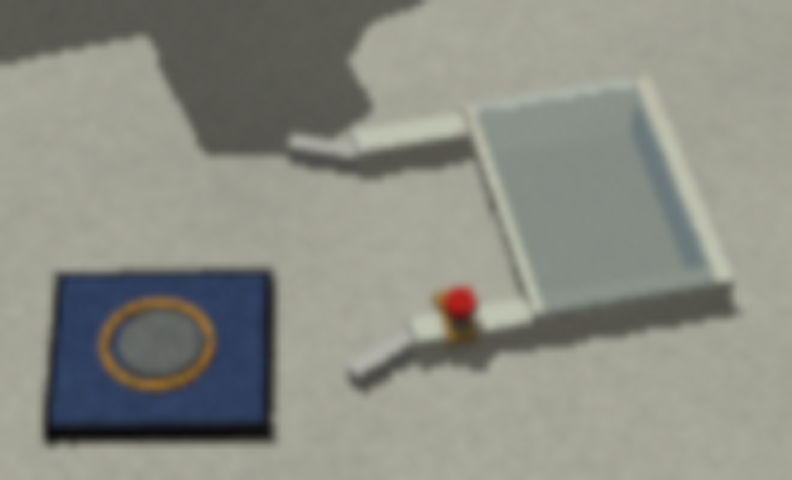

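Run:
```python
from h import *
c=read_camera("top")
S=lambda u,v:((u+.5)/4.8+190-.5,(v+.5)/4.8+185-.5)
for nm,u,v,z in(("gR",249,117,.029),("gL",244,384,.029),("backR",60,117,.029),("backL",60,388,.029),("chR in front",355,140,.023),("chL in front",360,355,.023),("flR tip",415,97,.016),("flL tip",424,393,.016)):
    print(nm,ray(c,S(u,v),z).round(4))
c=read_camera("scene")
S=lambda u,v:((u+.5)/4.8+215-.5,(v+.5)/4.8+150-.5)
for nm,u,v,z in(("gL",468,108,.029),("gR",532,312,.029),("backL",648,78,.029),("backR",733,282,.029),("flRtip out",352,378,.016),("flLtip",290,140,.016)):
    print(nm,ray(c,S(u,v),z).round(4))
```

```text
gR [0.5782 0.1235 0.029 ]
gL [0.409  0.1235 0.029 ]
backR [0.5773 0.2436 0.029 ]
backL [0.4059 0.2384 0.029 ]
chR in front [0.5647 0.0559 0.023 ]
chL in front [0.4277 0.0512 0.023 ]
flR tip [0.5939 0.0178 0.016 ]
flL tip [0.4042 0.0106 0.016 ]
gL [0.4109 0.124  0.029 ]
gR [0.5784 0.1245 0.029 ]
backL [0.4076 0.2398 0.029 ]
backR [0.5791 0.244  0.029 ]
flRtip out [0.5957 0.0156 0.016 ]
flLtip [0.4038 0.013  0.016 ]
```

```bash
cat >> h.py <<'E'
from scipy.spatial.transform import Rotation as Ro
def go(p,yaw):
    s=robot.observe(); R=Ro.from_euler('xyz',s["tool_rot"]); T=Ro.from_euler('xyz',[np.pi,0,yaw])
    print("t",round(s["time"],2),"pos",s["tool_pos"].round(4),"rot",s["tool_rot"].round(4),"F",s["contact_force"].round(1),"op",round(s["opening"],3))
    print("shift cm",(R.inv().apply(np.array(p)-s["tool_pos"])*100).round(2),"turn deg",np.degrees((R.inv()*T).as_rotvec()).round(1))
O=np.array([.4937,.168]); Y=1.597
ex=np.array([np.cos(Y),np.sin(Y)]); ey=np.array([-ex[1],ex[0]])
def B(x,y): return O+x*ex+y*ey
def inB(p): d=np.array(p)[:2]-O; return np.array([d@ex,d@ey])
E
python3 - <<'E'
from h import *
c=read_camera("top"); print("spare",ray(c,(291,149),.004))
go([.65,-.089,.12],.026)
E
```

```text
spare [ 0.77602835 -0.02837138  0.004     ]
t 0.4 pos [ 0.1715 -0.4961  0.2456] rot [-3.1415 -0.      0.3328] F [ 0.2 -0.1  0.5] op 0.091
shift cm [ 58.52 -22.85  12.57] turn deg [-0.  -0.  17.6]
```

```bash
python3 -m crank '[[11.7,-4.6,2,0,0,5,0.9],[23.4,-9.2,4,0,0,9,0.9],[35.1,-13.7,6,0,0,13,0.9],[46.8,-18.3,8,0,0,17.6,0.9],[58.5,-22.9,12.6,0,0,17.6,0.9]]'; python3 -c "
from h import *
go([.65,-.089,.12],.026)"
```

```text
time: 1.02
tool_pos: [0.4073, -0.2953, 0.1927]
tool_rot: [3.14, -0.001, 0.025]
contact_force: [0.4, -1.3, 0.1]
opening: 0.0827
t 1.02 pos [ 0.4073 -0.2953  0.1927] rot [ 3.1404e+00 -1.0000e-03  2.4600e-02] F [ 0.4 -1.3  0.1] op 0.083
shift cm [ 24.76 -20.04   7.27] turn deg [ 0.1 -0.1 -0.1]
```

```bash
python3 -m crank '[[6,-5,1,0,0,0,0.9],[12,-10,3,0,0,0,0.9],[18,-15,5,0,0,0,0.9],[24.7,-20,7.2,0,0,0,0.9],[24.7,-20,7.2,0,0,0,0.9]]'
python3 - <<'E'
from h import *
go([.645,-.089,.0225],.026)
c=read_camera("top");cv2.imwrite("pics/t2.png",c["frame"][:,:,::-1])
c=read_camera("wrist");cv2.imwrite("pics/w2.png",c["frame"][:,:,::-1])
E
```

```text
time: 1.65
tool_pos: [0.6388, -0.0973, 0.1235]
tool_rot: [3.141, -0.0, 0.026]
contact_force: [0.4, -1.0, -0.2]
opening: 0.0829
t 1.65 pos [ 0.6388 -0.0973  0.1235] rot [ 3.1412e+00 -3.0000e-04  2.5800e-02] F [ 0.4 -1.  -0.2] op 0.083
shift cm [ 0.64 -0.81 10.1 ] turn deg [ 0. -0. -0.]
```

View pics/w2.png

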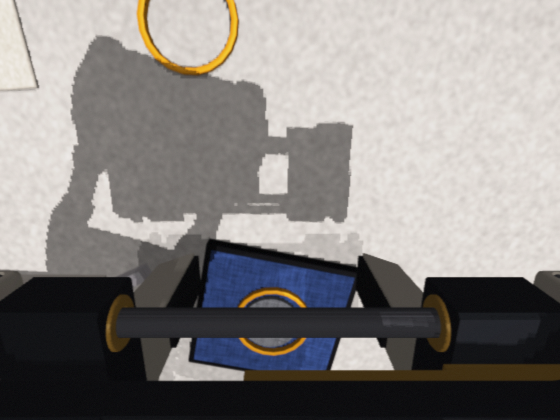

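Run:
```python
from h import *
c=read_camera("wrist"); 
print("FR corner pred",px(c,[.6207,-.0352,.012]),"cam",(-c["R"].T@c["t"]))
print(ray(c,(210,242),.012),ray(c,(358,272),.012))
go([.645,-.089,.0225],.026)
```

```text
FR corner pred [202.8999769  236.78566629] cam [ 0.72441639 -0.09232213  0.25994525]
[ 0.61635396 -0.04072464  0.012     ] [ 0.59321851 -0.1623358   0.012     ]
t 1.8 pos [ 0.6381 -0.0961  0.1219] rot [-3.1408e+00  2.3000e-03  2.9700e-02] F [-0.4 -0.6 -0.6] op 0.083
shift cm [ 0.74 -0.68  9.94] turn deg [-0.   0.1  0.2]
```

```bash
python3 -m crank '[[0.7,-0.7,4,0,0,0,0.9],[0.7,-0.7,8,0,0,0,0.9],[0.7,-0.7,9.9,0,0,0,0.9],[0.7,-0.7,9.9,0,0,0,0.9]]'
python3 - <<'E'
from h import *
go([.645,-.089,.0225],.026)
c=read_camera("top");f=c["frame"][140:290,190:345];cv2.imwrite("pics/t3.png",cv2.resize(f,None,fx=4,fy=4)[:,:,::-1])
E
```

```text
time: 2.3
tool_pos: [0.6432, -0.0922, 0.0244]
tool_rot: [-3.141, 0.002, 0.025]
contact_force: [-0.1, -0.0, -0.2]
opening: 0.0827
t 2.3 pos [ 0.6432 -0.0922  0.0244] rot [-3.1412e+00  2.1000e-03  2.4600e-02] F [-0.1 -0.  -0.2] op 0.083
shift cm [ 0.19 -0.32  0.19] turn deg [-0.   0.1 -0.1]
```

View pics/t3.png

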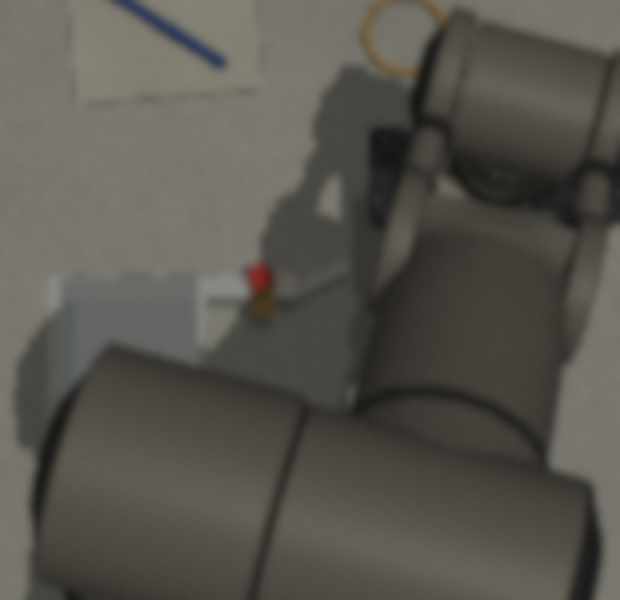

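Run:
```python
from h import *
s=robot.observe(); print(inB(s["tool_pos"])); c=read_camera("scene");f=c["frame"][130:270,180:380];cv2.imwrite("pics/s3.png",cv2.resize(f,None,fx=4,fy=4)[:,:,::-1])
```

```text
[-0.26414612 -0.14369832]
```

View pics/s3.png

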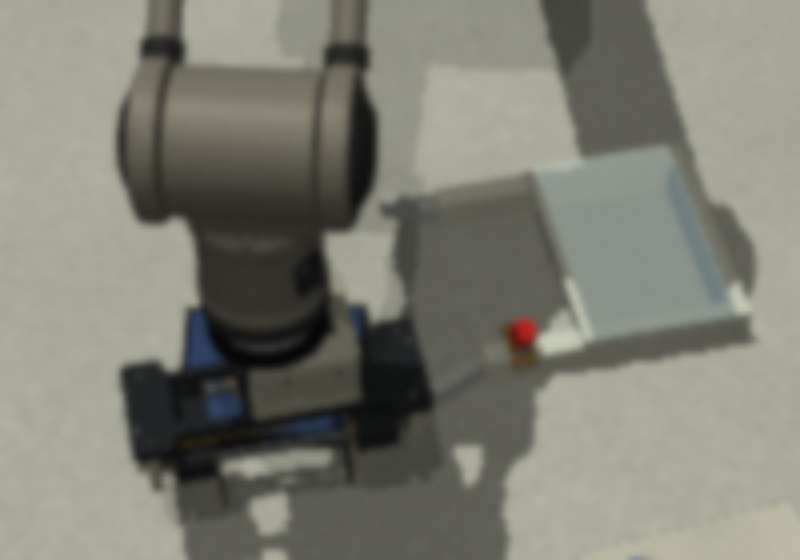

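```bash
python3 -m crank '[[-1,0,0.1,0,0,0,0.9],[-2,0,0.1,0,0,0,0.9],[-3,0,0.1,0,0,0,0.9],[-4,0,0.1,0,0,0,0.9],[-5,0,0.1,0,0,0,0.9]]'
python3 - <<'E'
from h import *
s=robot.observe(); print(inB(s["tool_pos"])); c=read_camera("wrist");cv2.imwrite("pics/w4.png",c["frame"][:,:,::-1])
E
```

```text
time: 3.02
tool_pos: [0.594, -0.0928, 0.0246]
tool_rot: [3.141, -0.002, 0.026]
contact_force: [3.0, 0.3, 2.5]
opening: 0.0828
[-0.26335982 -0.09341197]
```

View pics/w4.png

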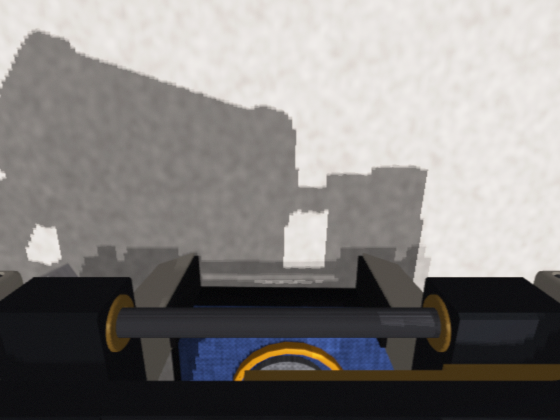

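```bash
python3 -m crank '[[-0.8,0,0,0,0,0,0.9],[-1.6,0,0,0,0,0,0.9],[-2.4,0,0,0,0,0,0.9],[-2.4,0,0,0,0,0,0.9]]'
python3 - <<'E'
from h import *
s=robot.observe(); print(inB(s["tool_pos"])); c=read_camera("wrist");cv2.imwrite("pics/w5.png",c["frame"][:,:,::-1])
for u in ((200,288),(355,288),(200,306),(355,306)): print(inB(ray(c,u,.012)))
E
```

```text
time: 3.58
tool_pos: [0.5688, -0.0934, 0.0237]
tool_rot: [-3.141, 0.002, 0.026]
contact_force: [0.8, 0.5, 0.5]
opening: 0.0826
[-0.26326151 -0.06820405]
[-0.22424456 -0.06285056]
[-0.30352625 -0.06278569]
[-0.22346086 -0.05217636]
[-0.30428875 -0.05210831]
```

View pics/w5.png

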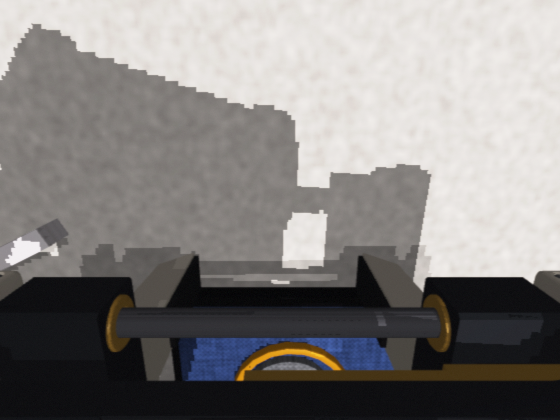

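```bash
python3 -m crank '[[1.5,0,0,0,0,0,0.9],[1.5,0,-4,0,0,0,0.5],[1.5,0,-8,0,0,-10,0.5],[1.5,0,-8,0,0,-20,0.5],[1.5,0,-8,0,0,-30,0.5]]'
python3 - <<'E'
from h import *
print(B(-.36,0)); go([*B(-.36,0),.10],Y)
E
```

```text
time: 4.25
tool_pos: [0.5841, -0.0928, 0.1037]
tool_rot: [-3.14, 0.002, 0.555]
contact_force: [0.1, -0.6, -0.3]
opening: 0.0483
[ 0.50313224 -0.19187641]
t 4.25 pos [ 0.5841 -0.0928  0.1037] rot [-3.140e+00  1.900e-03  5.551e-01] F [ 0.1 -0.6 -0.3] op 0.048
shift cm [-12.11   4.15   0.39] turn deg [ -0.1   0.1 -59.7]
```

```bash
python3 -m crank '[[-2.4,0.8,0,0,0,-10.5,0.5],[-4.8,1.6,0,0,0,-21,0.5],[-7.2,2.4,0,0,0,-31.5,0.5],[-9.6,3.3,0,0,0,-42,0.5],[-12.1,4.1,0,0,0,-52.5,0.5]]'; python3 -m crank '[[0,0,0,0,0,-7.2,0.5],[0,0,0,0,0,-7.2,0.5]]'
python3 - <<'E'
from h import *
go([*B(-.36,0),.0225],Y)
c=read_camera("top");f=c["frame"][140:290,190:345];cv2.imwrite("pics/t6.png",cv2.resize(f,None,fx=4,fy=4)[:,:,::-1])
c=read_camera("scene");f=c["frame"][130:270,180:380];cv2.imwrite("pics/s6.png",cv2.resize(f,None,fx=4,fy=4)[:,:,::-1])
c=read_camera("wrist");cv2.imwrite("pics/w6.png",c["frame"][:,:,::-1])
E
```

```text
time: 4.88
tool_pos: [0.5017, -0.1913, 0.1031]
tool_rot: [-3.138, -0.001, 1.472]
contact_force: [-0.1, -0.2, -1.4]
opening: 0.0459
time: 5.12
tool_pos: [0.5023, -0.191, 0.1033]
tool_rot: [-3.139, -0.001, 1.589]
contact_force: [-0.4, 0.3, -0.4]
opening: 0.0461
t 5.12 pos [ 0.5023 -0.191   0.1033] rot [-3.1390e+00 -1.3000e-03  1.5893e+00] F [-0.4  0.3 -0.4] op 0.046
shift cm [-0.1   0.1   8.08] turn deg [-0.1 -0.1 -0.4]
```

View pics/w6.png

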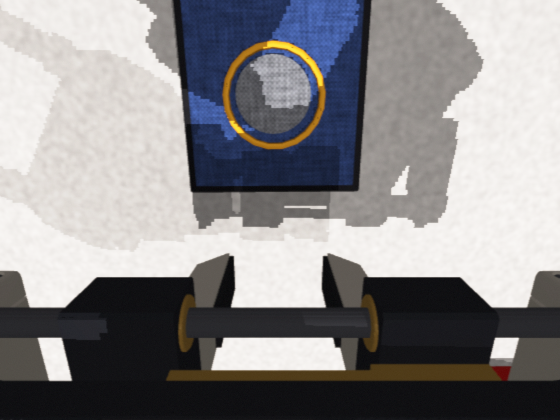

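View pics/s6.png

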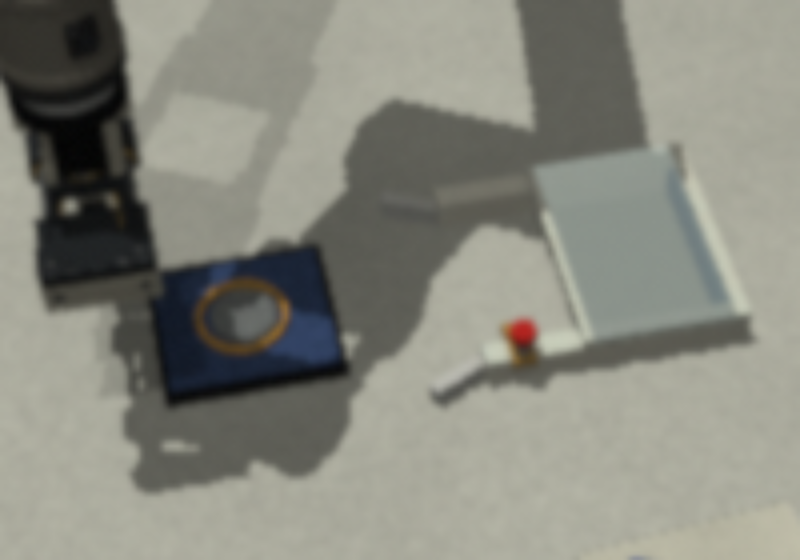

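View pics/t6.png

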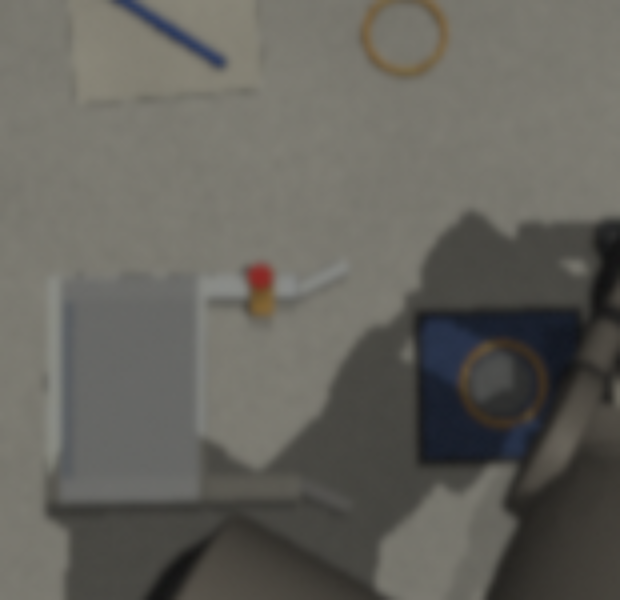

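Run:
```python
from h import *
c=read_camera("top")
S=lambda u,v:((u+.5)/4+190-.5,(v+.5)/4+140-.5)
for u,v in((417,311),(420,464),(580,310)): print("pad",inB(ray(c,S(u,v),.012)).round(4))
for u,v,z in ((290,298,.023),(290,477,.023)): print("cheek",inB(ray(c,S(u,v),z)).round(4))
c=read_camera("wrist")
for u in((191,190),(358,189)): print("wr",inB(ray(c,u,.012)).round(4))
```

```text
pad [-0.2072 -0.0565]
pad [-0.2067  0.0616]
pad [-0.3338 -0.0548]
cheek [-0.1095 -0.067 ]
cheek [-0.1075  0.0699]
wr [-0.3334  0.0615]
wr [-0.3334 -0.0569]
```

```bash
python3 -m crank '[[0,-0.1,4,0,0,-0.4,0.5],[0,-0.1,7,0,0,-0.4,0.5],[0,-0.1,8,0,0,-0.4,0.5],[0,-0.1,8,0,0,-0.4,0.5]]'
python3 - <<'E'
from h import *
s=robot.observe(); print(inB(s["tool_pos"])); go([*B(-.36,0.002),.0225],Y)
E
```

```text
time: 5.88
tool_pos: [0.5024, -0.191, 0.0239]
tool_rot: [-3.141, -0.0, 1.598]
contact_force: [0.3, -0.6, -0.2]
opening: 0.0463
[-0.35914804  0.00075202]
t 5.88 pos [ 0.5024 -0.191   0.0239] rot [-3.1409e+00 -3.0000e-04  1.5980e+00] F [ 0.3 -0.6 -0.2] op 0.046
shift cm [-0.09 -0.12  0.14] turn deg [-0.  -0.   0.1]
```

```bash
python3 -m crank '[[1,-0.1,0.1,0,0,0,0.5],[2,-0.1,0.1,0,0,0,0.5],[3,-0.1,0.1,0,0,0,0.5],[4,-0.1,0.1,0,0,0,0.5],[5,-0.1,0.1,0,0,0,0.5]]';python3 -m crank '[[1.2,0,0,0,0,0,0.5],[2.4,0,0,0,0,0,0.5],[3.6,0,0,0,0,0,0.5],[4.8,0,0,0,0,0,0.5],[6,0,0,0,0,0,0.5]]'
python3 - <<'E'
from h import *
s=robot.observe(); print(inB(s["tool_pos"]))
c=read_camera("top");f=c["frame"][140:290,190:345];cv2.imwrite("pics/t7.png",cv2.resize(f,None,fx=4,fy=4)[:,:,::-1])
c=read_camera("scene");f=c["frame"][130:270,180:380];cv2.imwrite("pics/s7.png",cv2.resize(f,None,fx=4,fy=4)[:,:,::-1])
c=read_camera("wrist");cv2.imwrite("pics/w7.png",c["frame"][:,:,::-1])
E
```

```text
time: 6.5
tool_pos: [0.5009, -0.1414, 0.0239]
tool_rot: [3.139, 0.002, 1.599]
contact_force: [1.0, -6.4, 4.8]
opening: 0.0456
time: 7.12
tool_pos: [0.4992, -0.0813, 0.0239]
tool_rot: [3.139, 0.002, 1.598]
contact_force: [0.2, -5.5, 5.2]
opening: 0.0459
[-0.24935492  0.00103336]
```

View pics/w7.png

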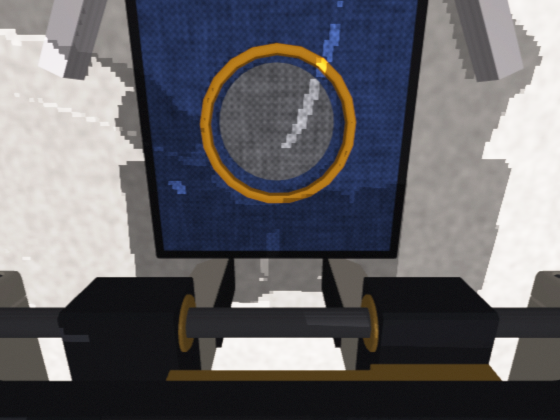

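View pics/s7.png

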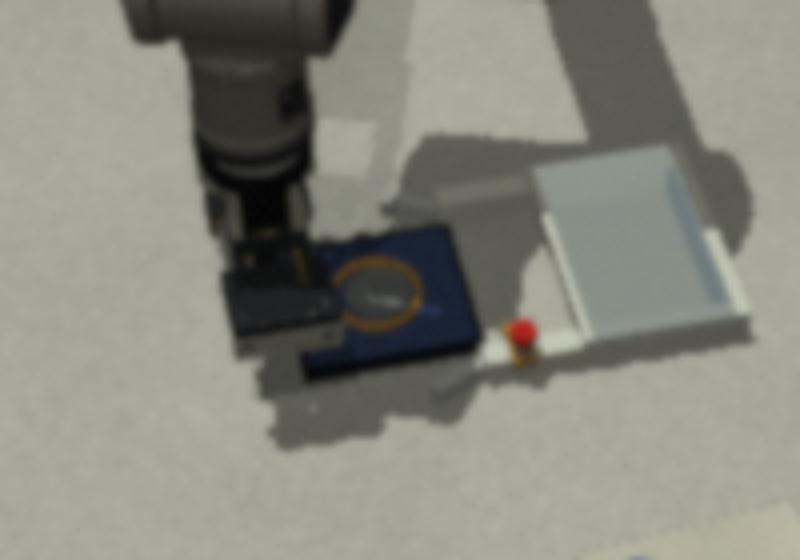

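View pics/t7.png

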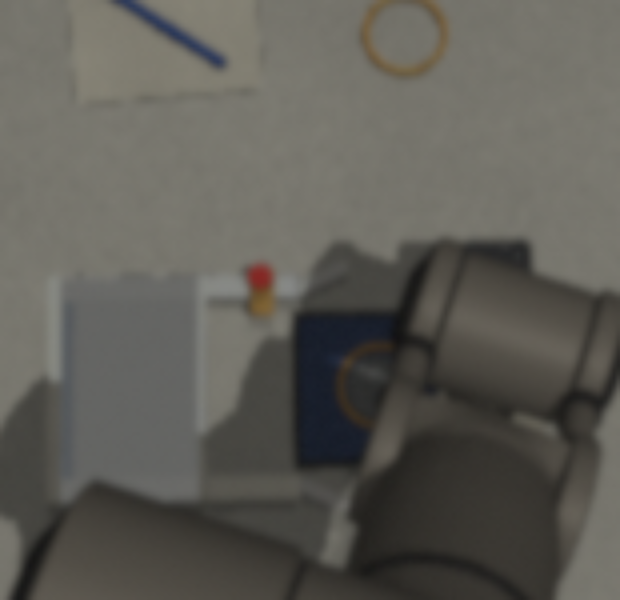

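```bash
python3 -m crank '[[1.2,0,0,0,0,0,0.5],[2.4,0,0,0,0,0,0.5],[3.6,0,0,0,0,0,0.5],[4.8,0,0,0,0,0,0.5],[6,0,0,0,0,0,0.5]]';python3 -m crank '[[1.2,0,0,0,0,0,0.5],[2.4,0,0,0,0,0,0.5],[3.6,0,0,0,0,0,0.5],[4.8,0,0,0,0,0,0.5],[6,0,0,0,0,0,0.5]]'
python3 - <<'E'
from h import *
s=robot.observe(); print(inB(s["tool_pos"]))
c=read_camera("wrist");cv2.imwrite("pics/w8.png",c["frame"][:,:,::-1])
E
```

```text
time: 7.9
tool_pos: [0.4966, -0.0204, 0.023]
tool_rot: [-3.141, 0.0, 1.598]
contact_force: [0.8, -3.5, 1.2]
opening: 0.0458
time: 8.52
tool_pos: [0.4949, 0.0395, 0.023]
tool_rot: [-3.141, 0.0, 1.598]
contact_force: [-0.0, -3.1, 1.5]
opening: 0.0456
[-0.12851195  0.0021506 ]
```

View pics/w8.png

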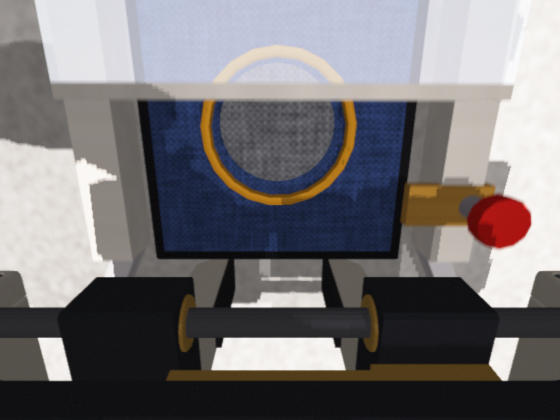

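```bash
python3 -m crank '[[1,0,0,0,0,0,0.5],[2,0,0,0,0,0,0.5],[3,0,0,0,0,0,0.5],[3.8,0,0,0,0,0,0.5],[4.4,0,0,0,0,0,0.5]]';python3 -m crank '[[0.2,0,0,0,0,0,0.5],[0.4,0,0,0,0,0,0.5],[0.5,0,0,0,0,0,0.5]]'
python3 - <<'E'
from h import *
s=robot.observe(); print(inB(s["tool_pos"]),s["contact_force"])
c=read_camera("wrist");cv2.imwrite("pics/w9.png",c["frame"][:,:,::-1])
E
```

```text
time: 9.2
tool_pos: [0.4937, 0.0832, 0.0229]
tool_rot: [-3.141, 0.0, 1.598]
contact_force: [0.3, -1.9, -1.0]
opening: 0.0462
time: 9.57
tool_pos: [0.4936, 0.0876, 0.0229]
tool_rot: [-3.141, 0.0, 1.598]
contact_force: [-0.9, -0.5, -1.0]
opening: 0.046
[-0.08034169  0.00218246] [-0.89028629 -0.45647128 -0.97033346]
```

View pics/w9.png

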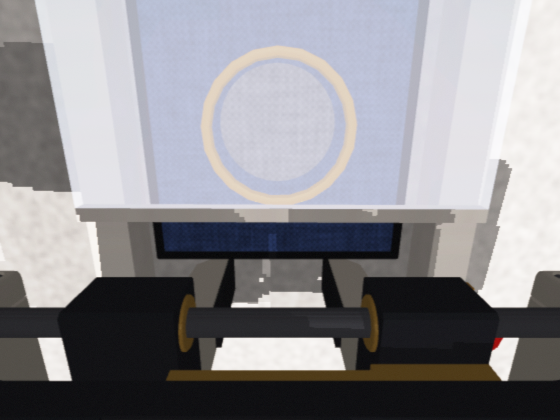

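Not against the stop yet (force still low); creeping on.

```bash
python3 -m crank '[[0.1,0,0,0,0,0,0.5],[0.2,0,0,0,0,0,0.5],[0.3,0,0,0,0,0,0.5],[0.3,0,0,0,0,0,0.5]]'; python3 -m crank '[[0.1,0,0,0,0,0,0.5],[0.2,0,0,0,0,0,0.5],[0.2,0,0,0,0,0,0.5]]'
python3 - <<'E'
from h import *
s=robot.observe(); print(inB(s["tool_pos"]),s["contact_force"])
E
```

```text
time: 10.12
tool_pos: [0.4933, 0.0888, 0.023]
tool_rot: [-3.141, 0.002, 1.598]
contact_force: [-1.3, -12.9, 0.9]
opening: 0.0461
time: 10.5
tool_pos: [0.4934, 0.0891, 0.023]
tool_rot: [-3.14, 0.005, 1.599]
contact_force: [-1.3, -23.0, 0.7]
opening: 0.046
[-0.07889628  0.00241181] [ -1.28129463 -23.04451482   0.72785179]
```

```bash
python3 -m crank '[[-1,0,0,0,0,0,0.5],[-3,0,0,0,0,0,0.5],[-6,0,0,0,0,0,0.5],[-6,0,-4,0,0,0,0.5],[-6,0,-8,0,0,0,0]]'; python3 -m crank '[[-5,0,-2,0,0,0,0],[-5,0,-2,0,0,0,0],[-5,0,-2,0,0,0,0]]'
python3 - <<'E'
from h import *
c=read_camera("wrist");cv2.imwrite("pics/w10.png",c["frame"][:,:,::-1])
c=read_camera("top");f=c["frame"][140:290,190:345];cv2.imwrite("pics/t10.png",cv2.resize(f,None,fx=4,fy=4)[:,:,::-1])
c=read_camera("scene");f=c["frame"][130:270,180:380];cv2.imwrite("pics/s10.png",cv2.resize(f,None,fx=4,fy=4)[:,:,::-1])
print("lock",B(-.088,-.081)); go([*B(-.088,-.081),.09],Y)
E
```

```text
time: 11.12
tool_pos: [0.495, 0.0325, 0.1037]
tool_rot: [-3.141, -0.001, 1.597]
contact_force: [0.8, 0.1, 0.1]
opening: 0.0401
time: 11.5
tool_pos: [0.4962, -0.0169, 0.1227]
tool_rot: [-3.141, -0.001, 1.597]
contact_force: [-1.0, 0.0, 0.0]
opening: 0.0108
lock [0.57697785 0.08215246]
t 11.65 pos [ 0.496  -0.0163  0.1222] rot [-3.1400e+00 -6.0000e-04  1.5992e+00] F [-0.4 -0.6 -0.1] op 0.001
shift cm [9.61 8.38 3.21] turn deg [-0.1 -0.   0.1]
```

View pics/w10.png

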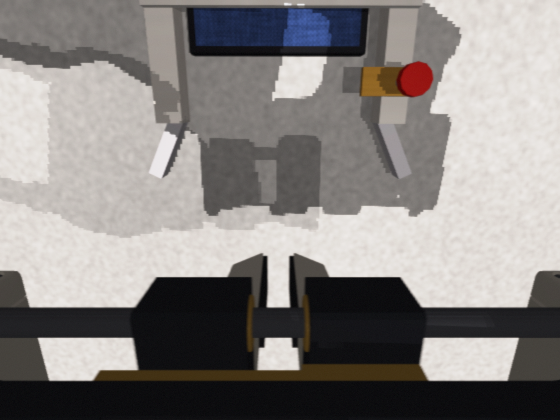

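View pics/s10.png

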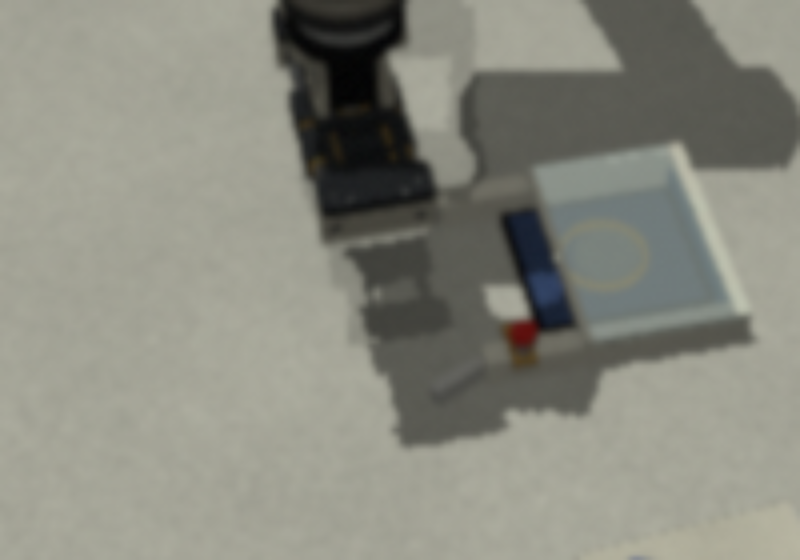

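View pics/t10.png

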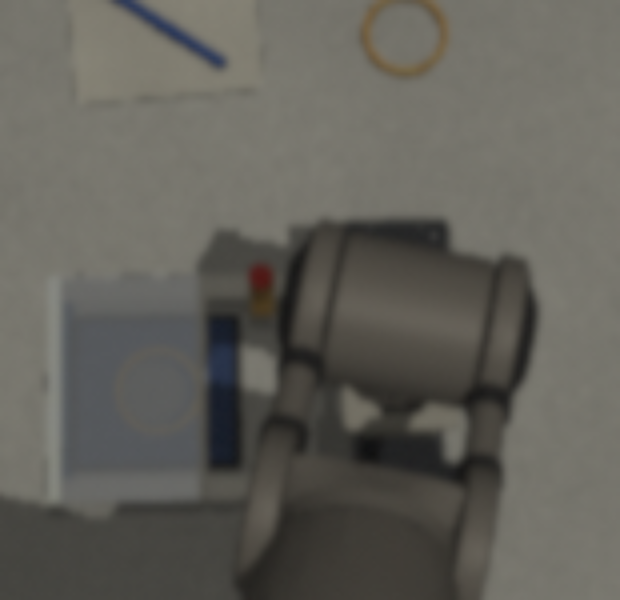

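Run:
```python
from h import *
c=read_camera("wrist"); f=c["frame"]; m=cv2.inRange(cv2.cvtColor(f,cv2.COLOR_RGB2HSV),(0,180,90),(8,255,255)); m[300:]=0
M=cv2.moments(m,True); u=(M["m10"]/M["m00"],M["m01"]/M["m00"]); p=ray(c,u,.046); print(u,p,inB(p),M["m00"])
print("rear corners",inB(ray(c,(190,52),.012)),inB(ray(c,(366,53),.012)))
go([p[0],p[1],.08],Y)
```

```text
(416.71709006928404, 80.12355658198614) [0.57621541 0.08283037 0.046     ] [-0.08730235 -0.08025558] 866.0
rear corners [-0.06770084  0.06260164] [-0.06811284 -0.05671224]
t 11.7 pos [ 0.4961 -0.0164  0.1223] rot [-3.1401e+00 -5.0000e-04  1.5993e+00] F [ 0.4 -0.5  0.5] op 0.0
shift cm [9.68 8.29 4.22] turn deg [-0.1 -0.   0.1]
```

```bash
python3 -m crank '[[4.8,4.1,0,0,0,0,0],[9.7,8.3,0,0,0,0,0],[9.7,8.3,2,0,0,0,0],[9.7,8.3,4.2,0,0,0,0],[9.7,8.3,4.2,0,0,0,0]]'
python3 - <<'E'
from h import *
go([.5766,.0825,.053],Y)
c=read_camera("wrist");cv2.imwrite("pics/w11.png",c["frame"][:,:,::-1])
E
```

```text
time: 12.32
tool_pos: [0.5753, 0.0828, 0.0789]
tool_rot: [-3.137, -0.0, 1.599]
contact_force: [-0.3, 0.4, 0.9]
opening: 0.0005
t 12.32 pos [0.5753 0.0828 0.0789] rot [-3.1368e+00 -1.0000e-04  1.5994e+00] F [-0.3  0.4  0.9] op 0.0
shift cm [-0.03  0.14  2.59] turn deg [-0.3 -0.   0.1]
```

View pics/w11.png

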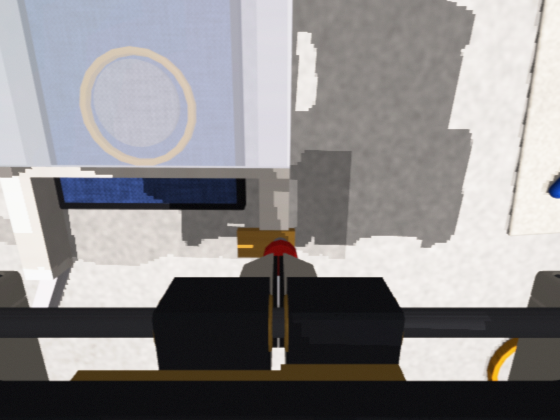

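Fingertips sit over the red head (279,250 in view). Pressing down.

```bash
python3 -m crank '[[0,0.1,0.8,0,0,0,0],[0,0.1,1.4,0,0,0,0],[0,0.1,2,0,0,0,0],[0,0.1,2.5,0,0,0,0],[0,0.1,2.8,0,0,0,0]]'; python3 -m crank '[[0,0,0.2,0,0,0,0],[0,0,0.2,0,0,0,0],[0,0,0.2,0,0,0,0]]'
```

```text
time: 13.0
tool_pos: [0.5782, 0.0819, 0.0531]
tool_rot: [3.141, 0.0, 1.598]
contact_force: [-0.5, -0.2, 18.3]
opening: 0.0005
time: 13.38
tool_pos: [0.5784, 0.0819, 0.0531]
tool_rot: [3.14, 0.0, 1.598]
contact_force: [-5.0, -0.2, 18.2]
opening: 0.0007
```

```bash
python3 -m crank '[[0,0,-4,0,0,0,0],[0,0,-9,0,0,0,0],[-6,0,-12,0,0,0,0],[-12,0,-12,0,0,0,0],[-18,0,-12,0,0,0,0]]'; python3 -m crank '[[-4,0,0,0,0,0,0],[-4,0,0,0,0,0,0]]'
python3 - <<'E'
from h import *
c=read_camera("wrist");cv2.imwrite("pics/w12.png",c["frame"][:,:,::-1])
c=read_camera("scene");f=c["frame"];cv2.imwrite("pics/s12.png",cv2.resize(f[130:270,180:380],None,fx=4,fy=4)[:,:,::-1])
c=read_camera("top");f=c["frame"];cv2.imwrite("pics/t12.png",f[:,:,::-1])
go([.5,0,.2],Y)
E
```

```text
time: 14.0
tool_pos: [0.5827, -0.0995, 0.1713]
tool_rot: [3.141, 0.0, 1.599]
contact_force: [1.3, -0.2, 0.3]
opening: 0.0002
time: 14.25
tool_pos: [0.5834, -0.1409, 0.1702]
tool_rot: [-3.141, 0.0, 1.594]
contact_force: [-0.5, -0.2, -0.7]
opening: 0.0003
t 14.4 pos [ 0.5836 -0.1371  0.1705] rot [-3.1406e+00 -7.0000e-04  1.5984e+00] F [-0.6  0.4 -1. ] op 0.0
shift cm [13.94 -7.98 -2.93] turn deg [-0.1 -0.   0.1]
```

View pics/w12.png

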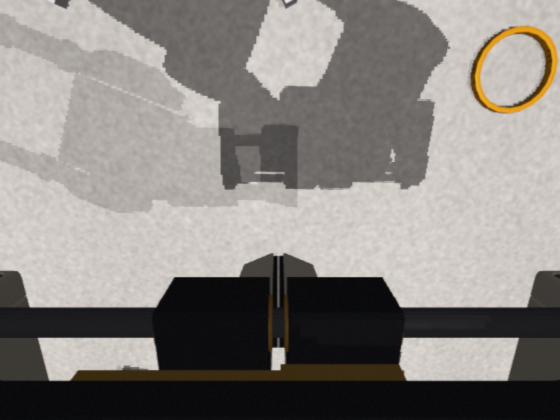

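View pics/s12.png

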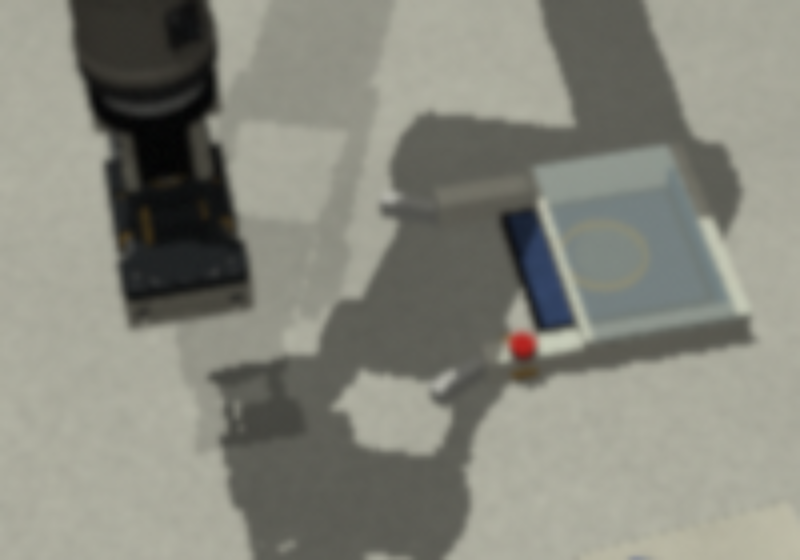

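View pics/t12.png

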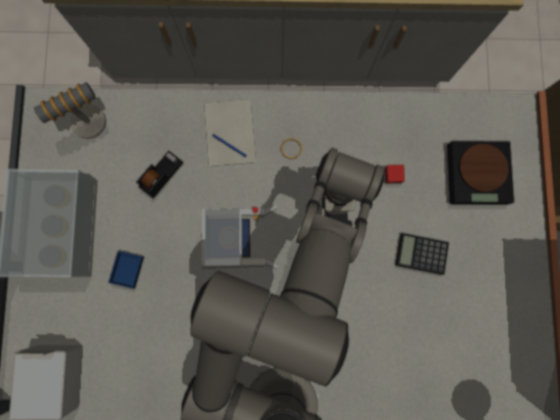

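Run:
```python
from h import *
P=[];U=[]
for n in("top","scene"):
    c=read_camera(n); m=cv2.inRange(cv2.cvtColor(c["frame"],cv2.COLOR_RGB2HSV),(0,150,70),(8,255,255))
    num,l,s,ce=cv2.connectedComponentsWithStats(m)
    for i in range(1,num):
        if 8<s[i,4]<60: print(n,s[i,4],[ray(c,ce[i],z).round(4)[:2].tolist() for z in(.032,.046)])
```

```text
top 15 [[0.5767, 0.0832], [0.5747, 0.0825]]
scene 26 [[0.578, 0.0812], [0.5892, 0.0784]]
```

```bash
python3 -m crank '[[0,0,0,0,0,0,0],[0,0,0,0,0,0,0]]'; python3 -c "
from cell import robot
print(robot.hand_in())"
```

```text
time: 14.75
tool_pos: [0.584, -0.1372, 0.1711]
tool_rot: [3.142, 0.0, 1.599]
contact_force: [-0.3, -1.6, 0.6]
opening: 0.0008
the job is handed in; nothing more can be done
None
```

The pad is home under the bridge with the lock down, and I handed the job in at about 15 s of the 67 s allowed. No verdict was reported.

**How it was done:** I squared and centred the pad with two open fingertips on its side edge. I then pushed it along by its rear edge, with the lock still up, until the back stop held it at about 23 N. After backing off, I pressed the lock plunger down with the closed fingertips and retreated.

**Last checks:**
- **Pad:** after the push, its rear edge measured at x ≈ -68 mm in the bay's frame, against a nominal -70 mm. It was about 3 mm off the middle and straight. I did not re-measure it after pressing the lock, but the final pictures show it in the same place.
- **Lock:** the fingertips stopped at 34 mm above the counter under about 18 N, which is its fully-down height. Sightlines from the top and scene cameras agree on the head at the lowered height to about 2 mm, and disagree by about 15 mm at the raised height.
- **Bangle:** it still sits round its boss, as seen through the glass.
- **Other things on the counter:** the final top view shows them where they started. I judged this by eye and did not re-measure them.
- **Arm:** it is clear of everything, with about zero contact force.

No check failed or disagreed beyond the 2 mm calibration error. During the side push the pad slid about 10 mm backwards, away from the bay; I measured this and allowed for it.

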